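Hold a rail carrier against the sprung stop

ROBOT

A 6-joint arm with a two-finger parallel gripper is mounted at the origin on a cart in front of the work surface, level with it; the furniture and walls round the work are solid. World frame = base frame: x ahead of the robot, y to its left, z up, the work surface at z = 0. Lengths are in mm, angles in rad, forces in N, time in s.
With the tool pointing down it reaches from about 350 to 975 mm from the base axis. Payload 4.9 kg.
Tool frame: the origin (TCP) lies midway between the tips of the shut fingers; the grasp point (between the pads) lies 19 mm behind it; z points along the fingers, y is the line along which they close (so a half turn about z gives the same grasp; the last joint's range is limited). The gripper opens to 85 mm and grips with 20 to 120 N. Pads are 22 mm wide; open, the fingers measure 114 mm over their backs; the gripper's body (76 mm by 85 mm) begins 54 mm behind the grasp point. The pads swing forward as they close: fully open they stand 13 mm farther back than shut.
Start: joints at [1.032, 0.053, 1.613, -0, 1.476, -0.119], TCP at [254.724, 570.716, 195.204] pointing down, gripper open.
Joint ranges: [-3.01, 3.01], [-1.01, 2.22], [0.06, 2.58], [-1.02, 4.17], [0.09, 2.62], [-3.14, 3.14]. Speed limits (rad/s): [2.57, 2.57, 3.14, 3.14, 3.14, 3.14].

INTERFACE

Orientations are given as a unit quaternion [w, x, y, z].
In Python, from bench import observe, get_image, calibration, job_done gives the robot as it stands.
- The arm moves only by the tool jog_arm, never from a script. Its argument "increments" is a list of rows, each an object with "travel": the shift along the tool's x, y, z as a fraction of full scale, a list of three; "twist": the turn, a rotation vector about the tool's x, y, z as a fraction of full scale, a list of three; "hand": the opening, from 0 (shut) to 1 (fully open). A call has 1 to 8 rows; each row shifts and turns the commanded pose from where the row before left it, along the tool's axes as they then stand; what a row does not reach is not made up. Full scale, the value 1, is 0.3 m for a shift and 90 degrees for a turn. A row lasts 1/12 s, in which the tool goes at most 41.7 mm and 7.16 degrees, less where a joint would pass 70% of its speed; a pose out of reach is approached as far as the arm can. A call with a number of a shift or a turn outside -1 to 1 is refused whole. A call with a gripper value outside its range is refused whole. The fingers move at their own pace and stop on an object; the grip force is fixed at half the most. Time passes only in rows, so rows that do not move let the fingers close. It gives the time, the measured TCP pose, the force, the opening and the grip force at its end, in the units of the state.
- observe(): the state, without advancing time (a new reading comes with each control period).
- get_image(name): name is "side" or "top" or "wrist"; returns the picture (420x560x3 uint8, red, green, blue); there is no depth.
- calibration(name): a dict with "fx", "fy", "cx", "cy" (pixels), "camera_from_world" (4x4, takes a point from world to camera coordinates). Camera axes: x right, y down, z forward; pixel columns grow to the right and rows downward; lengths in mm; the calibration is good to about 2 mm. A picture is of the moment at which its call begins: read the wrist's pose just before it. calibration takes no time and is no camera call; for the wrist camera it gives the pose at the moment of the call.
- job_done(): hands the job in; it is judged then, once.
The state is a dict: "time": time; "joint_pos": joint angles; "joint_velocities": joint speeds; "tau": joint torques, N m; "tcp_pos": TCP position; "ee_rot": TCP orientation; "ft_force": force on the tool from outside, world axes, zero at the start; "torque": the same for the moment, N m; "finger_gap": finger opening in mm; "finger_force": force on a finger pad.
Only numpy, scipy, OpenCV 4.12 (cv2) and the standard library are available. Lean on these libraries where they do the work, as an engineer would, in place of code of your own. Each camera call takes 0.05 s, during which the arm holds its last target. There are 200 camera calls.

TASK

Lift the carrier with the plain square post, hook it down over the bar of the rail on the free stretch in front of the stop's sprung pin (without touching the pin yet), and slide it along the bar against the pin. Push the pin in with a steady force of about 10 N, which is when the dark ring on its stem has just reached the housing and well before the pin bottoms, and finish while holding it so, with the carrier still sitting down on the bar: a colleague will then tighten its thumbscrew, so do not let go or back off. Leave the other carrier, the vial and the open tin where they stand.

Things in the scene. Friction and masses are not known exactly. Their poses are not given: they have to be found in the camera images.
- carrier_center (a point): Centre (half-way up) of the carrier to hook on: loose upright aluminium saddle, about 0.25 kg, 115 mm high; z up, y along its slot. Its block is 38 mm (x) by 56 mm (y), 62 mm high; from below a slot 18 mm wide (x) and 32 mm deep, open at both ends, makes it an inverted U that drops over the bar, either way round. Slot roof 25.5 mm below this point. A thumbscrew sticks out 14 mm at -x.
- carrier_post (a point): Where to grip that carrier: in its plain square post, 20 x 20 mm, which rises in the middle of the block from 62 to 115 mm above its underside. This point is on the post's axis, 92 mm above the underside; axes as the carrier's.
- rail: The fixed rail: grey foot strip 60 x 400 mm, two pillars, and on them a level aluminium bar 12 mm wide (x), 24 mm high, 400 mm long (y). Origin on the table under the bar's middle; y runs along the bar towards the stop, z up. Bar top 80 mm above the table; a carrier seated on it has its slot roof on the bar's top and its underside 48 mm above the table.
- stop: The sprung stop: grey housing fixed on the bar at a place that varies, 40 mm across, 36 mm along the bar, top 34 mm above the bar's top (114 mm above the table). Origin on the bar's top in the middle of the housing; axes parallel to the rail's. A steel pin sticks out of it towards -y, its axis 14 mm above the bar's top.
- stop_pad (a point): Middle of the front face of the round pad (22 mm diameter, 6 mm thick) on the end of the stop's pin, which the carrier's block pushes on; it looks along the rail's -y and moves with the pin. At rest it is 60 mm in front of the stop's origin, 42 mm in front of the housing's face.
- stop_pin (a joint): How far the pin is pushed in, m, along the rail's +y: 0 at rest, bottoms at 0.034. A spring pushes back with 0.5 N per mm from 0, so 10 N is 0.020; a dark collar ring (15 mm diameter, 2 mm wide) round the 10 mm stem reaches the housing's face there.
- table_carrier_center (a point): Centre of the other carrier, to be left alone: the same saddle block, but with a round flat disc 54 mm across on top instead of a post, 82 mm high in all; loose. The two carriers may stand in either order.
- vial_center (a point): Centre of a small glass vial standing on the table, 27 mm diameter, 85 mm high; loose, to be left alone.
- tin_center (a point): Centre of an open shallow tin standing on the table, 56 mm diameter, 28 mm high; loose, to be left alone.
Not all that is in view belongs to the job. Leave any green or purple look-alike of the part that bears carrier_center alone.

How it is judged:
By the outcome, as a careful person would: the job done as asked, in the order asked, and still so for the second after the job is handed in, while the arm keeps its last pose, push and grip.
It also fails if it takes over 42 s, if anything falls off the work surface, if the arm or the gripper's body presses on something with over 40 N, if the wrist force passes 120 N, or if a joint passes its speed limit or range.

## Working session

There is one attempt and no reset: what is moved stays moved. The work goes in short steps, Python scripts to look and compute and a tool call to move; the robot and the scene stay as the last step left them, time stands still between calls to the robot, and variables do not carry over. Pictures are saved under pics/ and viewed, at most 10 in all, crops included, and the job is handed in when it is done.

Besides the shell and the picture viewer there is one more tool, called after "Call:" by a JSON object that holds its "method" and its "body". jog_arm: Moves the arm, as the interface text tells. Shift numbers are shares of 0.3 m and turn numbers shares of 90 degrees, none past 1 either way. Its arguments: {"type":"object","properties":{"increments":{"type":"array","items":{"type":"object","properties":{"travel":{"type":"array","items":{"type":"number","minimum":-1,"maximum":1}},"twist":{"type":"array","items":{"type":"number","minimum":-1,"maximum":1}},"hand":{"type":"number"}}}}},"required":["increments"]}

```bash
mkdir -p pics
python3 - <<'E'
from bench import *
import cv2
s=observe();print(s)
for n in("side","top"):
    im=get_image(n);cv2.imwrite(f"pics/{n}0.png",cv2.resize(im[:,:,::-1],(800,600),interpolation=cv2.INTER_CUBIC));cv2.imwrite(f"{n}_raw.png",im[:,:,::-1])
    print(calibration(n))
E
```

```text
{'time': 0.0, 'joint_pos': array([ 1.03198755e+00,  5.33568751e-02,  1.61433874e+00,  2.06085808e-05,
        1.47597161e+00, -1.19012074e-01]), 'joint_velocities': array([-0.00083171, -0.00112853,  0.00054645,  0.0006176 , -0.00043004,
       -0.00018693]), 'tau': array([ 4.96641296e-04, -3.93698680e+01, -3.70167124e+01, -1.29690702e-04,
        7.26659011e-03,  3.04679055e-06]), 'tcp_pos': array([254.36892461, 570.12008937, 193.93635124]), 'ee_rot': array([-3.44763249e-04,  2.08361335e-01,  9.78051368e-01, -9.78369637e-04]), 'ft_force': array([-0.58927801,  0.45360438,  0.40969134]), 'torque': array([-0.03329187,  0.00393873, -0.01964528]), 'finger_force': 0.0, 'finger_gap': 85.62654056135004}
{'fx': 386.6803447641337, 'fy': 386.6803447641337, 'cx': 279.6518615478478, 'cy': 207.7774149894829, 'camera_from_world': array([[ 6.57254204e-01,  7.53668849e-01,  4.20137569e-04,
        -2.37440223e+02],
       [ 4.26476997e-01, -3.71459310e-01, -8.24703190e-01,
        -1.75922704e+02],
       [-6.21397040e-01,  5.42218818e-01, -5.65565621e-01,
         1.25172961e+03],
       [ 0.00000000e+00,  0.00000000e+00,  0.00000000e+00,
         1.00000000e+00]])}
{'fx': 449.85565813039676, 'fy': 449.85565813039676, 'cx': 278.91417487499785, 'cy': 210.06146878941897, 'camera_from_world': array([[ 2.30320815e-02, -9.99729277e-01,  3.30084704e-03,
        -1.18539813e+02],
       [-9.89670778e-01, -2.32674084e-02, -1.41458043e-01,
         5.02202338e+02],
       [ 1.41496549e-01, -8.67868692e-06, -9.89938749e-01,
         9.33796701e+02],
       [ 0.00000000e+00,  0.00000000e+00,  0.00000000e+00,
         1.00000000e+00]])}
```

View pics/side0.png

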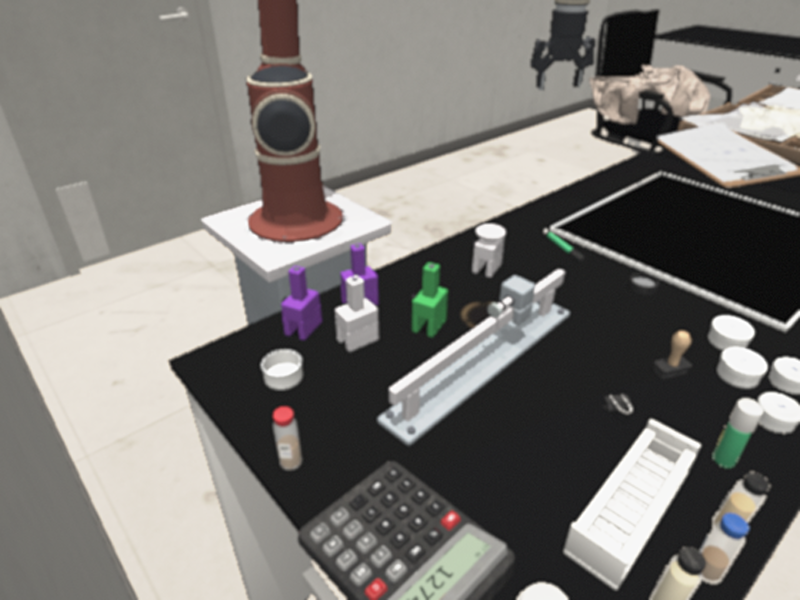

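View pics/top0.png

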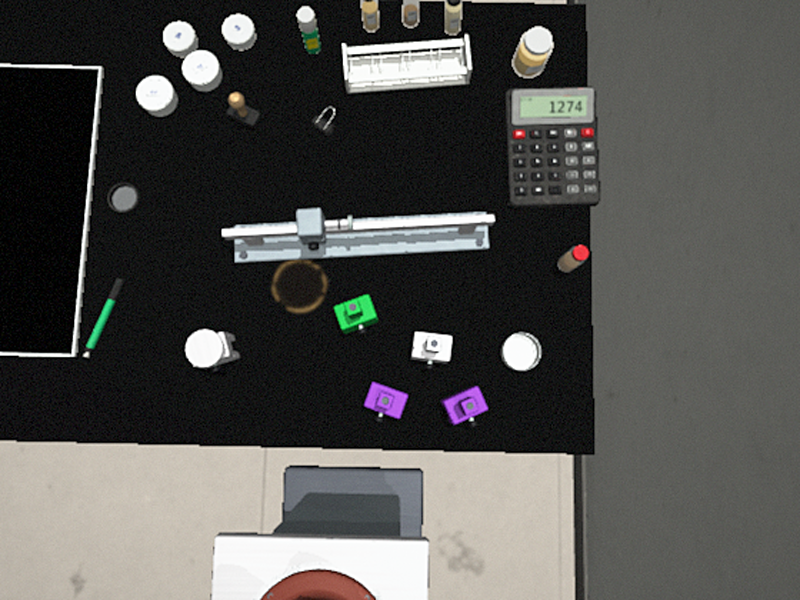

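The first picture (side) shows these things that could be taken for the carrier, by side pixel at 800x600:
- **Light grey carrier with post:** (357,315), and (432,347) in the top view.
- **Purple look-alikes:** (301,302) and (359,275).
- **Green look-alike:** (430,300).
- **Carrier with disc:** (488,250).

I choose the light grey one with the square post. In the top view the rail runs horizontally at y≈225, with the stop at (310,222) and the pad at (350,222). Next I check the choice in a close crop.

Run:
```python
import cv2
im=cv2.imread("top_raw.png")[140:290,150:350]
cv2.imwrite("pics/topc.png",cv2.resize(im,None,fx=4,fy=4,interpolation=cv2.INTER_CUBIC))
im=cv2.imread("side_raw.png")[165:310,225:410]
cv2.imwrite("pics/sidec.png",cv2.resize(im,None,fx=4,fy=4,interpolation=cv2.INTER_CUBIC))
```

```text
(no output)
```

View pics/topc.png

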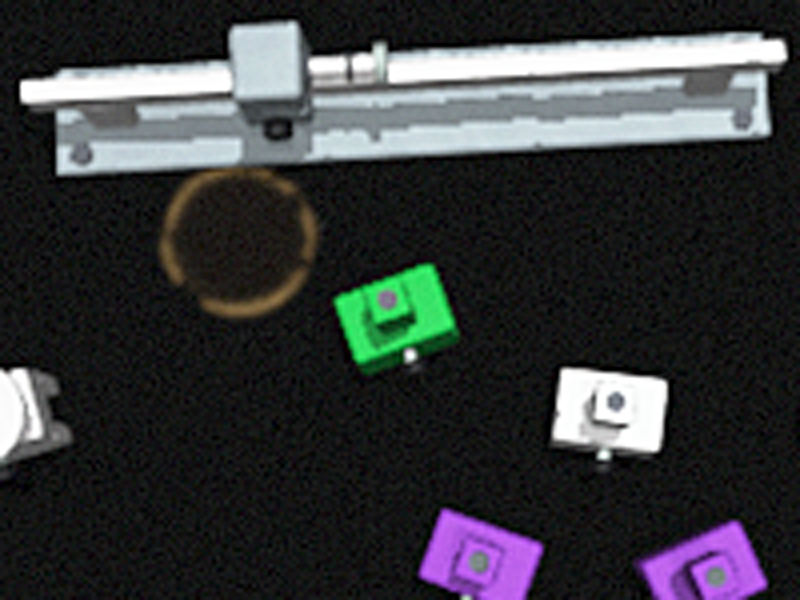

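View pics/sidec.png

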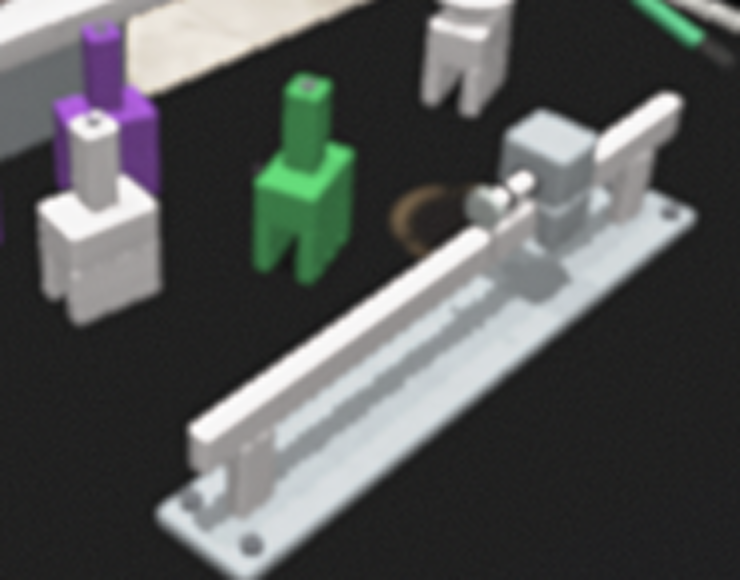

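The crops confirm the chosen carrier. In the top crop its post top is at (615,401) and the block corners are at (560,367), (668,378), (662,454) and (552,446). The bar runs from (22,91) to (785,52), and the pad face is near (387,62). Next I fit poses to these.

```bash
cat > h.py <<'E'
import numpy as np, cv2
from scipy.optimize import least_squares
from bench import *
OFF={"top":(150,140),"side":(225,165)}
def raw(n,p): return (np.array(p,float)+.5)/4-.5+OFF[n]
def proj(n,P,c=None):
    c=c or calibration(n); T=c["camera_from_world"]; q=np.atleast_2d(P)@T[:3,:3].T+T[:3,3]
    return np.c_[c["fx"]*q[:,0]/q[:,2]+c["cx"], c["fy"]*q[:,1]/q[:,2]+c["cy"]]
def pose(v,L):
    c,s=np.cos(v[2]),np.sin(v[2]); L=np.atleast_2d(np.array(L,float))
    return np.c_[v[0]+c*L[:,0]-s*L[:,1], v[1]+s*L[:,0]+c*L[:,1], L[:,2]]
def fit(n,L,px,v0):
    f=lambda v:(proj(n,pose(v,L))-np.array(px)).ravel()
    r=least_squares(f,v0); return r.x, np.abs(r.fun).max()
def back(n,p,z):
    c=calibration(n);T=c["camera_from_world"];R=T[:3,:3];o=-R.T@T[:3,3]
    d=R.T@np.array([(p[0]-c["cx"])/c["fx"],(p[1]-c["cy"])/c["fy"],1]); return o+d*(z-o[2])/d[2]
E
python3 - <<'E'
from h import *
np.set_printoptions(precision=2,suppress=True)
b=62;CL=[[0,0,115],[19,28,b],[19,-28,b],[-19,-28,b],[-19,28,b]]
top=[raw("top",p) for p in[(615,401),(560,367),(668,378),(662,454),(552,446)]]
v0=back("top",top[0],115);print("c",v0);c,e=fit("top",CL,top,[v0[0],v0[1],0]);print("carrier top",c,e)
# side: post, left=(-19,-28)? front, right
S=[raw("side",p) for p in[(95,122),(38,206),(78,240),(160,210)]]
print("pred side of carrier corners", (proj("side",pose(c,CL))-OFF["side"]+.5)*4-.5)
for nm,p,z in[("bar left",(22,91),80),("bar right",(785,52),80),("pad",(387,62),94),("hous TL",(229,27),114),("hous TR",(299,20),114)]:
    print(nm,back("top",raw("top",p),z))
for nm,p,z in[("post",(95,122),115),("near L",(190,432),80),("near R",(213,445),80),("far",(663,95),80),("farR",(683,100),80),("pad",(487,207),94),("h1",(504,130),114),("h2",(565,158),114),("h3",(540,110),114)]:
    print("side",nm,back("side",raw("side",p),z))
E
```

```text
c [ 435.64 -156.11  115.  ]
carrier top [ 434.67 -156.66   -0.07] 0.9227615104439622
pred side of carrier corners [[ 90.35 122.03]
 [155.59 200.38]
 [ 70.88 236.78]
 [ 33.84 204.14]
 [117.34 169.79]]
bar left [592.92 153.67  80.  ]
bar right [ 623.39 -244.32   80.  ]
pad [609.26 -37.16  94.  ]
hous TL [620.16  41.65 114.  ]
hous TR [624.65   6.47 114.  ]
side post [ 436.29 -154.75  115.  ]
side near L [ 622.84 -245.88   80.  ]
side near R [ 635.68 -243.5    80.  ]
side far [589.97 150.63  80.  ]
side farR [601.15 154.85  80.  ]
side pad [608.49 -31.76  94.  ]
side h1 [584.98   6.27 114.  ]
side h2 [623.4    9.51 114.  ]
side h3 [584.73  36.59 114.  ]
```

Call:
{"method": "jog_arm", "body": {"increments": [{"travel": [0, 0, 0], "twist": [0, 0, -0.0742], "hand": 1}, {"travel": [0, 0, 0], "twist": [0, 0, -0.0742], "hand": 1}, {"travel": [0, 0, 0], "twist": [0, 0, -0.0742], "hand": 1}, {"travel": [-0.0386, -0.1186, 0], "twist": [0, 0, 0], "hand": 1}, {"travel": [-0.0386, -0.1186, 0], "twist": [0, 0, 0], "hand": 1}, {"travel": [-0.0386, -0.1186, 0], "twist": [0, 0, 0], "hand": 1}, {"travel": [-0.0386, -0.1186, 0], "twist": [0, 0, 0], "hand": 1}, {"travel": [-0.0386, -0.1186, 0], "twist": [0, 0, 0], "hand": 1}]}}

```text
time: 0.77
tcp_pos: [299.8, 387.4, 194.5]
ee_rot: [-0.0, 0.035, 0.999, -0.0]
ft_force: [-0.4, 0.1, 0.9]
finger_gap: 85.2
finger_force: 0.0
```

Call:
{"method": "jog_arm", "body": {"increments": [{"travel": [-0.0386, -0.1186, 0], "twist": [0, 0, 0], "hand": 1}, {"travel": [-0.0386, -0.1186, 0], "twist": [0, 0, 0], "hand": 1}, {"travel": [-0.0386, -0.1186, 0], "twist": [0, 0, 0], "hand": 1}, {"travel": [-0.0386, -0.1186, 0], "twist": [0, 0, 0], "hand": 1}, {"travel": [-0.0386, -0.1186, 0], "twist": [0, 0, 0], "hand": 1}, {"travel": [-0.0386, -0.1186, 0], "twist": [0, 0, 0], "hand": 1}, {"travel": [-0.0386, -0.1186, 0], "twist": [0, 0, 0], "hand": 1}, {"travel": [-0.0386, -0.1186, 0], "twist": [0, 0, 0], "hand": 1}]}}

```text
time: 1.43
tcp_pos: [372.2, 97.1, 194.9]
ee_rot: [0.0, 0.035, 0.999, 0.0]
ft_force: [2.7, 0.1, 0.1]
finger_gap: 85.5
finger_force: 0.0
```

Call:
{"method": "jog_arm", "body": {"increments": [{"travel": [-0.0386, -0.1186, 0], "twist": [0, 0, 0], "hand": 1}, {"travel": [-0.0386, -0.1186, 0], "twist": [0, 0, 0], "hand": 1}, {"travel": [-0.0386, -0.1186, 0], "twist": [0, 0, 0], "hand": 1}, {"travel": [-0.0386, -0.1186, 0], "twist": [0, 0, 0], "hand": 1}, {"travel": [0, 0, 0], "twist": [0, 0, 0], "hand": 1}, {"travel": [0, 0, 0], "twist": [0, 0, 0], "hand": 1}, {"travel": [0, 0, 0], "twist": [0, 0, 0], "hand": 1}]}}

```text
time: 2.02
tcp_pos: [408.3, -46.2, 194.7]
ee_rot: [-0.0, 0.035, 0.999, 0.0]
ft_force: [1.6, -0.5, 0.2]
finger_gap: 85.7
finger_force: 0.0
```

Call:
{"method": "jog_arm", "body": {"increments": [{"travel": [-0.0387, -0.1194, 0], "twist": [0, 0, 0], "hand": 1}, {"travel": [-0.0387, -0.1194, 0], "twist": [0, 0, 0], "hand": 1}, {"travel": [-0.0387, -0.1194, 0], "twist": [0, 0, 0], "hand": 1}, {"travel": [0, 0, 0], "twist": [0, 0, 0], "hand": 1}, {"travel": [0, 0, 0], "twist": [0, 0, 0], "hand": 1}, {"travel": [0, 0, 0], "twist": [0, 0, 0], "hand": 1}]}}

```text
time: 2.52
tcp_pos: [435.9, -154.5, 194.9]
ee_rot: [-0.0, 0.034, 0.999, 0.0]
ft_force: [-0.2, -0.3, -0.6]
finger_gap: 85.6
finger_force: 0.0
```

Run:
```python
from h import *
c=calibration("wrist");s=observe();im=get_image("wrist")
print(s["tcp_pos"],s["ee_rot"])
im=cv2.resize(im[:,:,::-1],(800,600),interpolation=cv2.INTER_CUBIC)
k=800/560
v=(435.6,-155.8,-.07)
P=pose(v,[[a*x,b*y,z] for x,y,z in[(10,10,115),(19,28,62)] for a in(1,-1) for b in(1,-1)])
rl=pose((609,-45.5,.0764),[[6,-200,80],[-6,-200,80],[6,0,80],[-6,0,80]])
for q in np.r_[proj("wrist",P,c),proj("wrist",rl,c)]*k:
    cv2.drawMarker(im,tuple(int(round(t)) for t in q),(0,0,255),cv2.MARKER_CROSS,9,1)
cv2.imwrite("pics/w1.png",im)
```

```text
[ 435.86763812 -154.50217783  194.89336952] [-3.06349178e-04  3.41130394e-02  9.99417824e-01  4.68383384e-04]
```

View pics/w1.png

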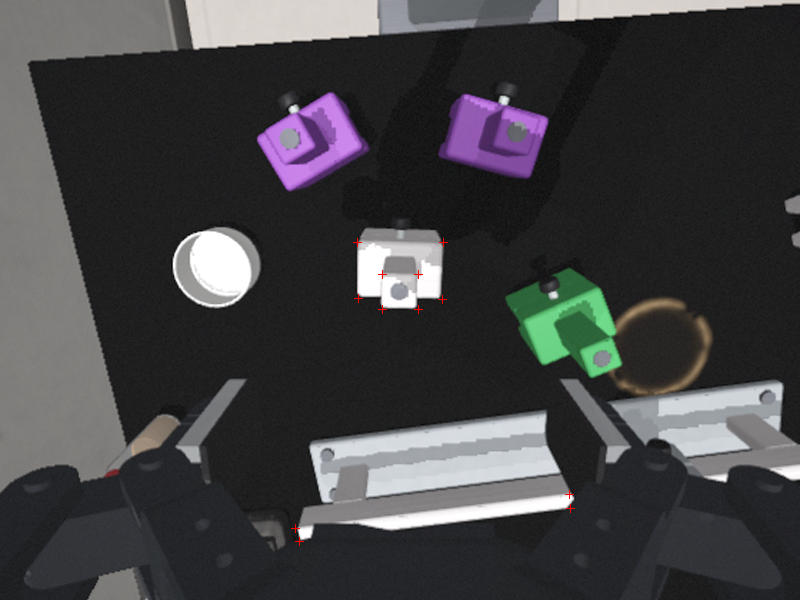

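The crosses show the predictions match: the post top is at (400,292), and the bar's near end at about (299,534) lies within 2 mm. I descend and grip.

Call:
{"method": "jog_arm", "body": {"increments": [{"travel": [0, -0.004, 0.09], "twist": [0, 0, 0], "hand": 1}, {"travel": [0, 0, 0.1], "twist": [0, 0, 0], "hand": 1}, {"travel": [0, 0, 0.1], "twist": [0, 0, 0], "hand": 1}, {"travel": [0, 0, 0.08], "twist": [0, 0, 0], "hand": 1}, {"travel": [0, 0, 0.037], "twist": [0, 0, 0], "hand": 1}, {"travel": [0, 0, 0], "twist": [0, 0, 0], "hand": 1}, {"travel": [0, 0, 0], "twist": [0, 0, 0], "hand": 0.5}, {"travel": [0, 0, 0], "twist": [0, 0, 0], "hand": 0.4}]}}

```text
time: 3.23
tcp_pos: [437.2, -157.5, 75.2]
ee_rot: [0.002, 0.035, 0.999, -0.001]
ft_force: [0.3, 0.3, -0.0]
finger_gap: 64.0
finger_force: 0.0
```

Call:
{"method": "jog_arm", "body": {"increments": [{"travel": [0, 0, 0], "twist": [0, 0, 0], "hand": 0}, {"travel": [0, 0, 0], "twist": [0, 0, 0], "hand": 0}, {"travel": [0, 0, 0], "twist": [0, 0, 0], "hand": 0}, {"travel": [0, 0, 0], "twist": [0, 0, 0], "hand": 0}, {"travel": [0, 0, 0], "twist": [0, 0, 0], "hand": 0}, {"travel": [0, 0, 0], "twist": [0, 0, 0], "hand": 0}, {"travel": [0, 0, 0], "twist": [0, 0, 0], "hand": 0}, {"travel": [0, 0, 0], "twist": [0, 0, 0], "hand": 0}]}}

```text
time: 3.9
tcp_pos: [436.6, -157.6, 74.5]
ee_rot: [0.001, 0.035, 0.999, -0.0]
ft_force: [-0.5, 1.7, 5.9]
finger_gap: 17.2
finger_force: 58.6
```

Call:
{"method": "jog_arm", "body": {"increments": [{"travel": [0, 0, -0.04], "twist": [0, 0, 0], "hand": 0}, {"travel": [0, 0, -0.09], "twist": [0, 0, 0], "hand": 0}, {"travel": [0, 0, -0.1], "twist": [0, 0, 0], "hand": 0}, {"travel": [0, 0, -0.1], "twist": [0, 0, 0], "hand": 0}, {"travel": [0, 0, -0.04], "twist": [0, 0, 0], "hand": 0}, {"travel": [0, 0, 0], "twist": [0, 0, -0.0466], "hand": 0}, {"travel": [0, 0, 0], "twist": [0, 0, -0.0466], "hand": 0}, {"travel": [0, 0, 0], "twist": [0, 0, 0], "hand": 0}]}}

```text
time: 4.57
tcp_pos: [435.3, -157.1, 183.3]
ee_rot: [-0.001, -0.039, 0.999, 0.0]
ft_force: [-0.7, 0.5, -3.5]
finger_gap: 17.5
finger_force: 59.0
```

Call:
{"method": "jog_arm", "body": {"increments": [{"travel": [-0.06, 0.01, 0], "twist": [0, 0, 0], "hand": 0}, {"travel": [-0.1, 0.0161, 0], "twist": [0, 0, 0], "hand": 0}, {"travel": [-0.1, 0.0161, 0], "twist": [0, 0, 0], "hand": 0}, {"travel": [-0.1, 0.0161, 0], "twist": [0, 0, 0], "hand": 0}, {"travel": [-0.1, 0.0161, 0], "twist": [0, 0, 0], "hand": 0}, {"travel": [-0.1, 0.0161, 0], "twist": [0, 0, 0], "hand": 0}, {"travel": [-0.041, 0.006, 0], "twist": [0, 0, 0], "hand": 0}, {"travel": [0, 0, 0], "twist": [0, 0, 0], "hand": 0}]}}

```text
time: 5.23
tcp_pos: [614.7, -113.7, 182.0]
ee_rot: [-0.001, -0.038, 0.999, 0.001]
ft_force: [-0.2, -0.7, -3.7]
finger_gap: 17.2
finger_force: 59.0
```

Call:
{"method": "jog_arm", "body": {"increments": [{"travel": [0, 0, 0], "twist": [0, 0, 0], "hand": 0}, {"travel": [0, 0, 0], "twist": [0, 0, 0], "hand": 0}, {"travel": [0, 0, 0], "twist": [0, 0, 0], "hand": 0}]}}

```text
time: 5.48
tcp_pos: [612.2, -115.0, 183.6]
ee_rot: [-0.001, -0.037, 0.999, 0.0]
ft_force: [0.2, -0.7, -2.9]
finger_gap: 17.3
finger_force: 59.0
```

Run:
```python
from h import *
s=observe();ft=s["tcp_pos"];q=s["ee_rot"];yaw=-2*np.arctan2(q[1],q[2])
print(ft,q,np.degrees(yaw),s["ft_force"],s["torque"])
out=[]
for n,(u,v,w,h) in{"top":(225,125,110,105),"side":(290,185,110,105)}.items():
    im=cv2.resize(get_image(n)[:,:,::-1][v:v+h,u:u+w],None,fx=4,fy=4,interpolation=cv2.INTER_CUBIC)[:, :398]
    print(n,u,v)
    z=ft[2]-73+0
    R=(609,-45.5,.0764)
    pts=[(pose((ft[0],ft[1],yaw),[[a*19,b*28,zz] for zz in (z,z+62) for a in(1,-1) for b in(1,-1)]),(0,0,255)),
         (pose(R,[[a*6,y,80] for a in(1,-1) for y in(-200,-150,-110,-70,-50)]),(0,200,0))]
    for P,col in pts:
        for q in proj(n,P): cv2.drawMarker(im,(int((q[0]-u+.5)*4),int((q[1]-v+.5)*4)),col,cv2.MARKER_CROSS,9,1)
    out.append(im)
cv2.imwrite("pics/hold.png",np.hstack(out))
```

```text
[ 612.24140368 -114.95282475  183.58267569] [-6.05616865e-04 -3.74852350e-02  9.99296995e-01  8.43566465e-05] 4.296498920681788 [ 0.21767688 -0.68555415 -2.86047054] [ 0.03731806 -0.04521016 -0.03659841]
top 225 125
side 290 185
```

View pics/hold.png

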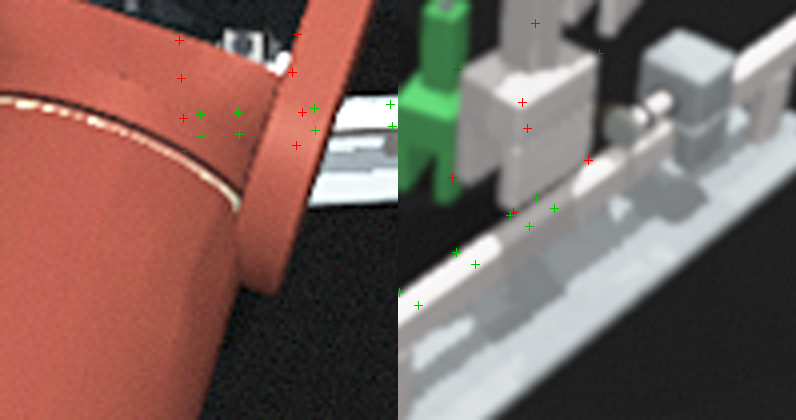

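The left half (top view) is blocked by the arm. In the right half (side view) the carrier hangs over the bar, with its near bottom corner at (508,210), within a few pixels of the prediction. I check alignment with the wrist camera.

Run:
```python
from h import *
c=calibration("wrist");s=observe();im=get_image("wrist");cv2.imwrite("w2_raw.png",im[:,:,::-1])
ft=s["tcp_pos"];q=s["ee_rot"];yaw=-2*np.arctan2(q[1],q[2])
im=cv2.resize(im[:,:,::-1],(800,600),interpolation=cv2.INTER_CUBIC);k=800/560
z=ft[2]-74.5
P=pose((ft[0],ft[1],yaw),[[a*19,b*28,zz] for zz in (z,z+62) for a in(1,-1) for b in(1,-1)])
rl=pose((609,-45.5,.0764),[[a*6,y,80] for a in(1,-1) for y in range(-200,201,20)])
for PP,col in((P,(0,0,255)),(rl,(0,200,0))):
  for q in (proj("wrist",PP,c)+.5)*k-.5: cv2.drawMarker(im,tuple(int(round(t)) for t in q),col,cv2.MARKER_CROSS,9,1)
cv2.imwrite("pics/w2.png",im)
# bar edge profiles in first top & side pictures: stations along bar, scan across in world x at z=80
for n in("top","side"):
    g=cv2.cvtColor(cv2.imread(n+"_raw.png"),cv2.COLOR_BGR2GRAY).astype(np.float32)
    xs=np.arange(-16,16.1,1)
    for y in(-180,-130,-80,-50):
        p=proj(n,pose((609,-45.5,.0764),[[x,y,80] for x in xs])).astype(np.float32)
        print(n,y,cv2.remap(g,p[:,0].reshape(1,-1),p[:,1].reshape(1,-1),cv2.INTER_LINEAR)[0].astype(int))
```

```text
top -180 [211 212 210 198 178 153 119  90  79  72 119 168 208 247 255 255 254 253
 253 254 250 239 225 208 192 172 152  93  23   4  11  16  21]
top -130 [167 189 204 216 186 157 120  82  82  92 140 212 251 253 254 254 253 252
 252 251 251 246 240 226 208 178 140  95  42   2  13  23  21]
top -80 [189 203 200 192 170 139 109  81  76 127 176 215 255 255 255 254 253 253
 253 250 242 235 228 217 190 162 107  55  30  10   8  12  17]
top -50 [153 176 191 200 172 144 109  75  86 104 158 225 253 254 254 253 253 253
 252 249 246 240 234 214 192 156 117  74  31   4   7  11  15]
side -180 [ 30  30  31  31  31  30  29  35  49  81 121 166 203 229 243 248 247 247
 246 245 245 245 242 233 218 198 176 162 154 150 149 149 149]
side -130 [ 31  31  30  30  29  29  31  36  57  83 118 157 193 219 237 246 247 246
 246 246 245 243 240 232 219 198 177 159 150 147 146 146 146]
side -80 [ 31  30  29  29  28  29  32  40  62  90 126 162 195 221 238 245 247 246
 246 246 246 244 239 230 217 199 178 161 152 146 145 145 144]
side -50 [ 31  31  30  30  28  28  33  48  69  98 130 165 197 220 237 247 247 246
 246 246 245 243 239 231 218 198 179 163 151 146 145 144 144]
```

View pics/w2.png

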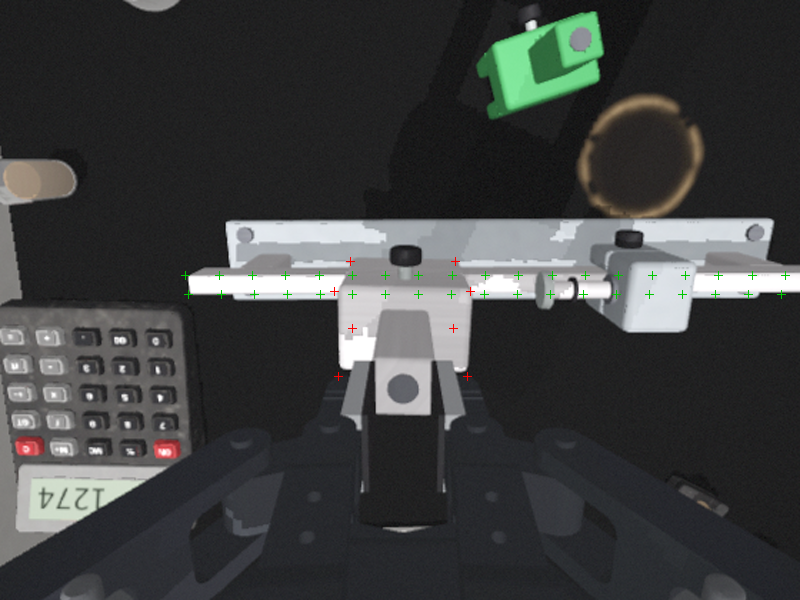

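Run:
```python
from h import *
c=calibration("wrist");s=observe();ft=s["tcp_pos"];q=s["ee_rot"];yaw=-2*np.arctan2(q[1],q[2])
b=cv2.imread("w2_raw.png");g=cv2.cvtColor(b,cv2.COLOR_BGR2GRAY).astype(np.float32)
xs=np.arange(-16,16.1,1);print(ft,yaw)
for y in(-190,-170,-150,-120,-10,-5,150):
    p=proj("wrist",pose((609,-45.5,.0764),[[x,y,80] for x in xs]),c).astype(np.float32)
    print(y,cv2.remap(g,p[:,0].reshape(1,-1),p[:,1].reshape(1,-1),cv2.INTER_LINEAR)[0].astype(int))
cv2.imwrite("pics/w2c.png",cv2.resize(b[165:300,220:350],None,fx=4.4,fy=4.4,interpolation=cv2.INTER_CUBIC))
R=c["camera_from_world"];print("cam",-R[:3,:3].T@R[:3,3])
```

```text
[ 612.74025073 -114.99769477  184.26411479] 0.07530619839331595
-190 [ 31  32  33  31  32  31  78 129 139 140 173 237 255 255 255 255 255 255
 255 255 254 221 120  45  32  30  32  32  34  32  33  33  32]
-170 [228 228 225 223 223 205 161 139 139 141 181 237 255 255 255 255 255 255
 255 255 253 234 223 229 220 161  65  34  31  32  33  34  34]
-150 [137 137 137 137 138 138 136 137 139 139 192 239 255 255 255 255 255 255
 255 255 252 233 220 227 219 159  63  32  31  31  32  34  34]
-120 [172 208 220 219 219 200 151 135 139 136 204 242 255 255 255 255 255 255
 255 255 251 231 219 227 219 147  36  36  34  34  32  32  31]
-10 [172 172 202 217 212 173 142 138 138 147 225 253 255 255 255 255 255 255
 255 254 249 229 219 214 188 115  38  28  33  29  31  32  31]
-5 [181 185 205 217 212 173 143 139 139 145 187 203 220 254 255 255 255 255
 255 254 248 227 218 214 187 115  37  32  32  28  29  31  30]
150 [ 29  37  97 129 148 138 134 135 137 194 226 245 254 255 255 255 255 255
 254 251 236 137  30  33  31  31  32  32  33  30  31  31  31]
cam [ 541.9724919  -120.05424348  363.65075962]
```

View pics/w2c.png

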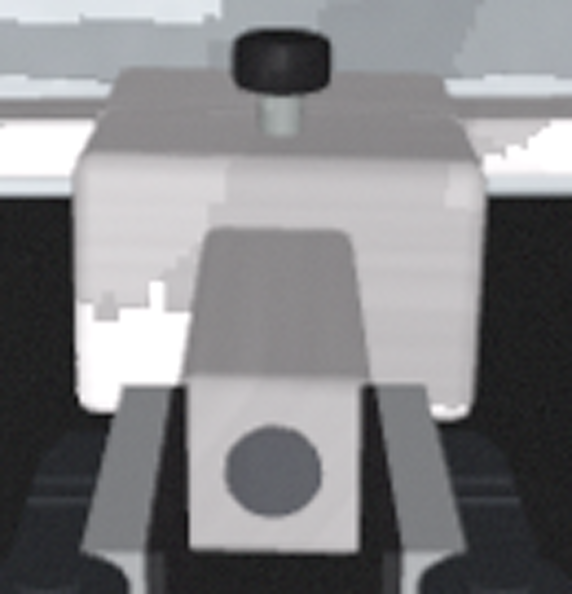

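The crop shows the block top from (80,157) to (480,412) and the post top from (190,378) to (360,550), with the thumbscrew facing -x. I work out the carrier-to-bar offset from it.

Run:
```python
from h import *
np.set_printoptions(precision=2,suppress=True)
T=calibration("wrist");R=T["camera_from_world"]
def bk(p,z):
    u=(np.array(p)+.5)/4.4-.5+(220,165);o=-R[:3,:3].T@R[:3,3]
    d=R[:3,:3].T@np.array([(u[0]-T["cx"])/T["fx"],(u[1]-T["cy"])/T["fy"],1]);return o+d*(z-o[2])/d[2]
zu=observe()["tcp_pos"][2]-74.5
for nm,p,h in[("blk-x",(280,155),62),("blk+x",(280,413),62),("blkL",(78,250),62),("blkR",(482,250),62),("edgeTL",(95,157),62),("edgeTR",(465,160),62),("post-x",(275,378),115),("post+x",(275,551),115),("postL",(189,470),115),("postR",(360,470),115),("postbase-x",(278,230),62)]:
    P=bk(p,zu+h); d=P[:2]-[609,-45.5]; print(nm,P,"rail-local x",d@[np.cos(.0764),np.sin(.0764)],"y",d@[-np.sin(.0764),np.cos(.0764)])
```

```text
blk-x [ 591.44 -115.56  171.76] rail-local x -22.855379146384387 y -68.51422620058396
blk+x [ 628.58 -112.71  171.76] rail-local x 14.390474563979675 y -68.50561396625125
blkL [ 606.74 -141.8   171.76] rail-local x -9.602252887641614 y -95.8514135334182
blkR [602.61 -87.29 171.76] rail-local x -9.558679850932124 y -41.17580441405659
edgeTL [ 593.57 -140.06  171.76] rail-local x -22.6015721296564 y -93.10354062052306
edgeTR [590.27 -90.98 171.76] rail-local x -22.14823048690987 y -43.91440493473686
post-x [ 600.88 -115.53  224.76] rail-local x -13.43731544722225 y -69.20647267988286
post+x [ 620.26 -114.06  224.76] rail-local x 5.997648342461247 y -69.22014864976575
postL [ 611.68 -123.54  224.76] rail-local x -3.2801192880719654 y -78.01914258567308
postR [ 610.36 -106.08  224.76] rail-local x -3.268046979811089 y -60.511186620950795
postbase-x [ 601.87 -115.03  171.76] rail-local x -12.4164613482954 y -68.78142349217913
```

Call:
{"method": "jog_arm", "body": {"increments": [{"travel": [-0.0107, 0, 0.02], "twist": [0, 0, 0], "hand": 0}, {"travel": [0, 0, 0.03], "twist": [0, 0, 0], "hand": 0}, {"travel": [0, 0, 0.03], "twist": [0, 0, 0], "hand": 0}, {"travel": [0, 0, 0.015], "twist": [0, 0, 0], "hand": 0}, {"travel": [0, 0, 0.01], "twist": [0, 0, 0], "hand": 0}, {"travel": [0, 0, 0.01], "twist": [0, 0, 0], "hand": 0}, {"travel": [0, 0, 0], "twist": [0, 0, 0], "hand": 0}]}}

```text
time: 6.22
tcp_pos: [616.1, -114.3, 148.5]
ee_rot: [-0.001, -0.038, 0.999, 0.0]
ft_force: [-0.6, -0.1, -2.1]
finger_gap: 17.3
finger_force: 59.0
```

Call:
{"method": "jog_arm", "body": {"increments": [{"travel": [0, 0, 0.015], "twist": [0, 0, 0], "hand": 0}, {"travel": [0, 0, 0.015], "twist": [0, 0, 0], "hand": 0}, {"travel": [0, 0, 0.015], "twist": [0, 0, 0], "hand": 0}, {"travel": [0, 0, 0.015], "twist": [0, 0, 0], "hand": 0}, {"travel": [0, 0, 0.01], "twist": [0, 0, 0], "hand": 0}, {"travel": [0, 0, 0], "twist": [0, 0, 0], "hand": 0}]}}

```text
time: 6.72
tcp_pos: [615.9, -114.2, 127.3]
ee_rot: [-0.001, -0.038, 0.999, 0.0]
ft_force: [-0.2, 0.2, -3.3]
finger_gap: 17.4
finger_force: 59.1
```

Call:
{"method": "jog_arm", "body": {"increments": [{"travel": [0, 0, 0.007], "twist": [0, 0, 0], "hand": 0}, {"travel": [0, 0, 0.005], "twist": [0, 0, 0], "hand": 0}, {"travel": [0, 0, 0], "twist": [0, 0, 0], "hand": 0}, {"travel": [0, 0, 0], "twist": [0, 0, 0], "hand": 0}]}}

```text
time: 7.05
tcp_pos: [616.7, -114.5, 125.1]
ee_rot: [0.0, -0.038, 0.999, -0.0]
ft_force: [-0.4, 0.1, -3.2]
finger_gap: 17.1
finger_force: 59.0
```

Call:
{"method": "jog_arm", "body": {"increments": [{"travel": [0, 0, 0.004], "twist": [0, 0, 0], "hand": 0}, {"travel": [0, 0, 0], "twist": [0, 0, 0], "hand": 0}, {"travel": [0, 0, 0], "twist": [0, 0, 0], "hand": 0}]}}

```text
time: 7.3
tcp_pos: [616.6, -114.5, 123.8]
ee_rot: [0.0, -0.038, 0.999, -0.0]
ft_force: [-0.2, 0.0, -3.2]
finger_gap: 17.6
finger_force: 59.0
```

Call:
{"method": "jog_arm", "body": {"increments": [{"travel": [0, 0, 0.004], "twist": [0, 0, 0], "hand": 0}, {"travel": [0, 0, 0], "twist": [0, 0, 0], "hand": 0}, {"travel": [0, 0, 0], "twist": [0, 0, 0], "hand": 0}]}}

```text
time: 7.55
tcp_pos: [616.7, -114.4, 122.7]
ee_rot: [0.0, -0.038, 0.999, -0.0]
ft_force: [-0.4, -0.7, -2.8]
finger_gap: 17.3
finger_force: 59.1
```

Call:
{"method": "jog_arm", "body": {"increments": [{"travel": [0, 0, 0.004], "twist": [0, 0, 0], "hand": 0}, {"travel": [0, 0, 0], "twist": [0, 0, 0], "hand": 0}, {"travel": [0, 0, 0], "twist": [0, 0, 0], "hand": 0}]}}

```text
time: 7.8
tcp_pos: [617.2, -114.4, 122.5]
ee_rot: [0.001, -0.038, 0.999, -0.0]
ft_force: [-0.6, 1.7, 2.3]
finger_gap: 17.3
finger_force: 59.7
```

Call:
{"method": "jog_arm", "body": {"increments": [{"travel": [0, 0, 0.002], "twist": [0, 0, 0], "hand": 0}, {"travel": [0, 0, 0], "twist": [0, 0, 0], "hand": 0}, {"travel": [0, 0, 0], "twist": [0, 0, 0], "hand": 0}]}}

```text
time: 8.05
tcp_pos: [617.5, -114.3, 122.5]
ee_rot: [0.001, -0.038, 0.999, -0.0]
ft_force: [-0.4, 1.7, 5.6]
finger_gap: 17.1
finger_force: 60.0
```

Call:
{"method": "jog_arm", "body": {"increments": [{"travel": [0, 0.01, 0], "twist": [0, 0, 0], "hand": 0}, {"travel": [0, 0.02, 0], "twist": [0, 0, 0], "hand": 0}, {"travel": [0, 0.02, 0], "twist": [0, 0, 0], "hand": 0}, {"travel": [0, 0.02, 0], "twist": [0, 0, 0], "hand": 0}, {"travel": [0, 0.02, 0], "twist": [0, 0, 0], "hand": 0}, {"travel": [0, 0.02, 0], "twist": [0, 0, 0], "hand": 0}, {"travel": [0, 0.01, 0], "twist": [0, 0, 0], "hand": 0}, {"travel": [0, 0, 0], "twist": [0, 0, 0], "hand": 0}]}}

```text
time: 8.72
tcp_pos: [615.0, -78.9, 122.5]
ee_rot: [0.002, -0.038, 0.999, -0.001]
ft_force: [0.8, -4.8, 6.6]
finger_gap: 17.5
finger_force: 60.2
```

Call:
{"method": "jog_arm", "body": {"increments": [{"travel": [0, 0.008, 0], "twist": [0, 0, 0], "hand": 0}, {"travel": [0, 0.008, 0], "twist": [0, 0, 0], "hand": 0}, {"travel": [0, 0, 0], "twist": [0, 0, 0], "hand": 0}]}}

```text
time: 8.97
tcp_pos: [614.6, -74.0, 122.4]
ee_rot: [0.001, -0.038, 0.999, -0.001]
ft_force: [1.6, -2.6, 6.9]
finger_gap: 17.5
finger_force: 60.2
```

Call:
{"method": "jog_arm", "body": {"increments": [{"travel": [0, 0.008, -0.002], "twist": [0, 0, 0], "hand": 0}, {"travel": [0, 0, 0], "twist": [0, 0, 0], "hand": 0}, {"travel": [0, 0, 0], "twist": [0, 0, 0], "hand": 0}]}}

```text
time: 9.22
tcp_pos: [614.1, -71.6, 122.4]
ee_rot: [0.001, -0.038, 0.999, -0.001]
ft_force: [0.3, -3.1, 6.4]
finger_gap: 17.2
finger_force: 60.1
```

Call:
{"method": "jog_arm", "body": {"increments": [{"travel": [0, 0.008, 0], "twist": [0, 0, 0], "hand": 0}, {"travel": [0, 0, 0], "twist": [0, 0, 0], "hand": 0}, {"travel": [0, 0, 0], "twist": [0, 0, 0], "hand": 0}]}}

```text
time: 9.47
tcp_pos: [613.9, -69.1, 122.4]
ee_rot: [0.001, -0.038, 0.999, -0.0]
ft_force: [1.2, -3.0, 6.6]
finger_gap: 17.7
finger_force: 60.1
```

Call:
{"method": "jog_arm", "body": {"increments": [{"travel": [0, 0.008, 0], "twist": [0, 0, 0], "hand": 0}, {"travel": [0, 0, 0], "twist": [0, 0, 0], "hand": 0}, {"travel": [0, 0, 0], "twist": [0, 0, 0], "hand": 0}]}}

```text
time: 9.72
tcp_pos: [613.7, -66.7, 122.4]
ee_rot: [0.001, -0.038, 0.999, -0.0]
ft_force: [0.5, -2.9, 6.8]
finger_gap: 17.6
finger_force: 60.2
```

Call:
{"method": "jog_arm", "body": {"increments": [{"travel": [0, 0.008, 0], "twist": [0, 0, 0], "hand": 0}, {"travel": [0, 0, 0], "twist": [0, 0, 0], "hand": 0}, {"travel": [0, 0, 0], "twist": [0, 0, 0], "hand": 0}]}}

```text
time: 9.97
tcp_pos: [613.5, -64.3, 122.4]
ee_rot: [0.001, -0.038, 0.999, -0.0]
ft_force: [1.4, -3.2, 7.4]
finger_gap: 17.6
finger_force: 60.2
```

Call:
{"method": "jog_arm", "body": {"increments": [{"travel": [0, 0.008, 0], "twist": [0, 0, 0], "hand": 0}, {"travel": [0, 0, 0], "twist": [0, 0, 0], "hand": 0}, {"travel": [0, 0, 0], "twist": [0, 0, 0], "hand": 0}]}}

```text
time: 10.22
tcp_pos: [613.3, -62.4, 122.4]
ee_rot: [0.001, -0.038, 0.999, -0.001]
ft_force: [0.3, -5.0, 6.7]
finger_gap: 17.3
finger_force: 60.2
```

Call:
{"method": "jog_arm", "body": {"increments": [{"travel": [0, 0.008, 0], "twist": [0, 0, 0], "hand": 0}, {"travel": [0, 0, 0], "twist": [0, 0, 0], "hand": 0}, {"travel": [0, 0, 0], "twist": [0, 0, 0], "hand": 0}]}}

```text
time: 10.47
tcp_pos: [613.3, -60.4, 122.6]
ee_rot: [0.001, -0.038, 0.999, -0.001]
ft_force: [0.7, -5.7, 5.8]
finger_gap: 17.4
finger_force: 60.2
```

Call:
{"method": "jog_arm", "body": {"increments": [{"travel": [0, 0.008, 0], "twist": [0, 0, 0], "hand": 0}, {"travel": [0, 0.008, 0], "twist": [0, 0, 0], "hand": 0}, {"travel": [0, 0, 0], "twist": [0, 0, 0], "hand": 0}, {"travel": [0, 0, 0], "twist": [0, 0, 0], "hand": 0}]}}

```text
time: 10.8
tcp_pos: [613.0, -56.6, 122.8]
ee_rot: [0.001, -0.038, 0.999, -0.002]
ft_force: [1.0, -8.2, 6.1]
finger_gap: 17.1
finger_force: 60.2
```

Call:
{"method": "jog_arm", "body": {"increments": [{"travel": [0, 0.008, 0], "twist": [0, 0, 0], "hand": 0}, {"travel": [0, 0.008, 0], "twist": [0, 0, 0], "hand": 0}, {"travel": [0, 0, 0], "twist": [0, 0, 0], "hand": 0}, {"travel": [0, 0, 0], "twist": [0, 0, 0], "hand": 0}]}}

```text
time: 11.13
tcp_pos: [612.8, -52.2, 122.9]
ee_rot: [0.001, -0.038, 0.999, -0.003]
ft_force: [1.4, -8.4, 6.4]
finger_gap: 17.1
finger_force: 60.2
```

Call:
{"method": "jog_arm", "body": {"increments": [{"travel": [0, 0.008, 0], "twist": [0, 0, 0], "hand": 0}, {"travel": [0, 0.004, 0], "twist": [0, 0, 0], "hand": 0}, {"travel": [0, 0, 0], "twist": [0, 0, 0], "hand": 0}, {"travel": [0, 0, 0], "twist": [0, 0, 0], "hand": 0}]}}

```text
time: 11.47
tcp_pos: [612.6, -49.5, 123.1]
ee_rot: [0.001, -0.038, 0.999, -0.004]
ft_force: [0.8, -10.6, 7.1]
finger_gap: 17.0
finger_force: 60.4
```

Run:
```python
from h import *
s=observe();print(s["tcp_pos"],s["ft_force"],s["torque"])
b=get_image("wrist")[:,:,::-1];cv2.imwrite("w3_raw.png",b)
a=cv2.resize(b[150:285,270:470],None,fx=4,fy=4,interpolation=cv2.INTER_CUBIC)
cv2.imwrite("pics/w3.png",a)
```

```text
[612.64326639 -49.47232589 123.07175723] [  0.8192287  -10.63787712   7.10082298] [-2.36953901 -0.16965534  0.07351369]
```

View pics/w3.png

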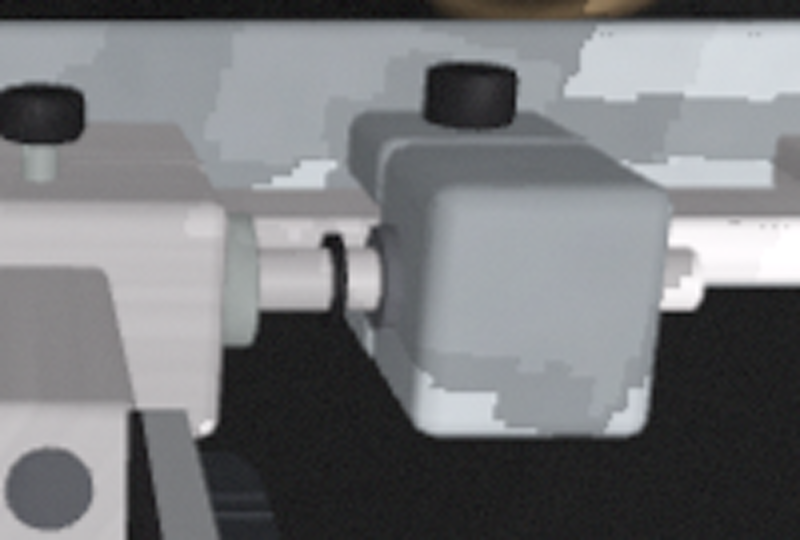

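The ring's front edge is at x≈346 and the housing face at about 382, which leaves 5–6 mm to go. This agrees with the force and with the travel of about 15 mm since contact. I continue and trim the small pitch.

Call:
{"method": "jog_arm", "body": {"increments": [{"travel": [0, 0.005, 0], "twist": [-0.003, 0, 0], "hand": 0}, {"travel": [0, 0.005, 0], "twist": [-0.003, 0, 0], "hand": 0}, {"travel": [0, 0, 0], "twist": [0, 0, 0], "hand": 0}, {"travel": [0, 0, 0], "twist": [0, 0, 0], "hand": 0}, {"travel": [0, 0, 0], "twist": [0, 0, 0], "hand": 0}]}}

```text
time: 11.93
tcp_pos: [612.4, -46.8, 123.0]
ee_rot: [0.001, -0.038, 0.999, 0.001]
ft_force: [2.3, -11.2, 6.9]
finger_gap: 17.0
finger_force: 60.4
```

Run:
```python
from h import *
s=observe();print(s["tcp_pos"],s["ft_force"])
b=get_image("wrist")[:,:,::-1];cv2.imwrite("w4_raw.png",b)
for f in("w3_raw.png","w4_raw.png"):
    g=cv2.cvtColor(cv2.imread(f),cv2.COLOR_BGR2GRAY)
    for r in(214,217,220,223): print(f,r,g[r,326:386])
```

```text
[612.39794994 -46.77101725 122.95952766] [  2.31196523 -11.20990043   6.88445046]
w3_raw.png 214 [151 156 158 158 157 154 153 154 149 163 167 166 166 167 168 166 167 168
 168 168 169 169 169 169 175 179 129  61  40  36 105 166 177 177 178 179
 177 177 139  81  87  95  99  96  95  96  97  97  98 102 111 124 139 146
 152 160 166 168 169 170]
w3_raw.png 217 [153 158 162 161 161 163 161 160 151 177 185 184 184 185 184 184 184 185
 183 184 184 183 183 185 196 198 174  98  41  47  84 184 198 197 197 197
 198 197 179 109  79 100 104 103 102  98  98  96  96 105 115 128 141 148
 155 161 166 169 169 169]
w3_raw.png 220 [150 160 163 165 165 164 165 162 155 191 199 200 200 200 200 200 199 200
 200 200 199 200 199 200 200 200 177  99  50  54  61 198 215 214 214 215
 214 215 194 119  83 102 106 105 101  98  96 100  98 106 119 133 144 151
 156 162 167 169 169 171]
w3_raw.png 223 [160 162 162 164 166 166 166 164 153 179 186 186 187 187 186 186 186 186
 186 187 188 186 186 187 187 186 164  94  44  44  80 172 195 200 201 201
 201 201 181 110  80 100 105 109 105  99  97  97 100 110 122 137 146 153
 159
[... 361 characters left out ...]
 184 183
 185 185 183 184 196 199 197 188 141  72  45  45 112 175 196 199 128  73
  98 103 104 150 118  97  97  99 102 115 129 141 148 155 160 166 169 169
 169 169 170 170 170 169]
w4_raw.png 220 [158 164 164 164 165 164 163 161 158 192 200 200 199 200 200 200 199 199
 199 198 198 200 199 198 198 210 168  86  59  62 129 203 213 214 142  72
  99 106 106 123 106  98  97  99 107 119 132 143 151 156 163 166 169 170
 168 169 169 169 170 168]
w4_raw.png 223 [157 163 165 164 164 165 165 161 152 179 187 187 186 186 186 186 187 186
 186 186 186 186 186 187 186 186 123  50  43  43 112 186 199 186 114  71
  99 106 107 107  99  98  99  99 107 121 138 146 152 160 164 167 169 170
 169 170 169 169 168 169]
```

Call:
{"method": "jog_arm", "body": {"increments": [{"travel": [0, 0.004, 0], "twist": [-0.001, 0, 0], "hand": 0}, {"travel": [0, 0.003, 0], "twist": [0, 0, 0], "hand": 0}, {"travel": [0, 0, 0], "twist": [0, 0, 0], "hand": 0}, {"travel": [0, 0, 0], "twist": [0, 0, 0], "hand": 0}, {"travel": [0, 0, 0], "twist": [0, 0, 0], "hand": 0}, {"travel": [0, 0, 0], "twist": [0, 0, 0], "hand": 0}]}}

```text
time: 12.48
tcp_pos: [612.3, -45.1, 123.0]
ee_rot: [0.001, -0.038, 0.999, 0.001]
ft_force: [0.8, -12.0, 6.3]
finger_gap: 17.4
finger_force: 60.4
```

Run:
```python
from h import *
s=observe();print(s["tcp_pos"],s["ft_force"])
b=get_image("wrist")[:,:,::-1];cv2.imwrite("w5_raw.png",b)
g=cv2.cvtColor(b,cv2.COLOR_BGR2GRAY)
for r in(214,217,220,223): print(r,g[r,326:386])
cv2.imwrite("side5.png",get_image("side")[:,:,::-1])
```

```text
[612.30859585 -45.13852112 123.04422065] [  0.82089292 -12.01232784   6.34318732]
214 [156 158 157 156 155 154 153 151 163 168 167 167 166 169 169 171 170 169
 171 170 170 176 179 177 178 135  64  39  37  79 161 112  73  93  99  97
  96  94  98  99  95  98 108 119 136 145 152 158 164 167 168 169 170 169
 169 169 169 168 169 169]
217 [156 161 161 162 163 161 160 158 178 185 185 185 185 185 185 186 185 185
 185 185 184 185 184 196 198 174  98  43  47  47 182 142  74  96 106 103
 101  99  99  97  99 104 115 126 138 147 154 159 165 168 169 168 169 169
 169 170 170 169 169 169]
220 [157 163 164 164 165 164 161 162 191 199 199 199 199 200 200 199 199 198
 199 197 198 197 198 198 197 198 124  59  62  62 197 153  75  97 106 105
 106 100  98  98  96 105 116 130 142 149 155 162 166 168 169 169 170 170
 170 169 169 170 168 168]
223 [158 163 163 164 166 166 164 161 179 185 185 185 184 184 185 185 185 186
 185 185 186 185 185 184 184 162  91  40  44  70 170 132  71  94 105 108
 106 102  97  98  97 110 118 134 146 152 158 165 166 168 169 170 169 169
 169 168 168 168 168 167]
```

Call:
{"method": "jog_arm", "body": {"increments": [{"travel": [0, 0.0033, 0], "twist": [0, 0, 0], "hand": 0}, {"travel": [0, 0, 0], "twist": [0, 0, 0], "hand": 0}, {"travel": [0, 0, 0], "twist": [0, 0, 0], "hand": 0}, {"travel": [0, 0, 0], "twist": [0, 0, 0], "hand": 0}, {"travel": [0, 0, 0], "twist": [0, 0, 0], "hand": 0}, {"travel": [0, 0, 0], "twist": [0, 0, 0], "hand": 0}]}}

```text
time: 13.08
tcp_pos: [612.3, -44.3, 123.1]
ee_rot: [0.001, -0.038, 0.999, 0.001]
ft_force: [0.8, -12.8, 6.4]
finger_gap: 17.4
finger_force: 60.4
```

Run:
```python
from h import *
s=observe();print(s["tcp_pos"],s["ee_rot"],s["ft_force"])
b=get_image("wrist")[:,:,::-1];sd=get_image("side")[:,:,::-1]
g=cv2.cvtColor(b,cv2.COLOR_BGR2GRAY)
for r in(214,217,220,223): print(r,g[r,348:364])
A=cv2.resize(b[190:250,310:390],None,fx=5,fy=5,interpolation=cv2.INTER_CUBIC)
A=cv2.copyMakeBorder(A,0,100,0,0,cv2.BORDER_CONSTANT)
B=cv2.resize(sd[175:255,320:400],None,fx=5,fy=5,interpolation=cv2.INTER_CUBIC)
cv2.imwrite("pics/fin.png",np.hstack([A,B]))
```

```text
[612.27663973 -44.32643292 123.12400562] [ 0.00136841 -0.0379892   0.99927669  0.00101832] [  0.75355521 -12.84607386   6.41218862]
214 [179 178 178 127  58  37  40  69  66  78  95  98  98  98  96  97]
217 [198 199 198 171  93  45  49  79  68  73  98 103 104 120 102  95]
220 [198 198 198 175 100  51  60  95  71  71 101 108 103 120 106  99]
223 [184 185 185 147  76  41  42  60  62  76  99 106 106 106  97  98]
```

View pics/fin.png

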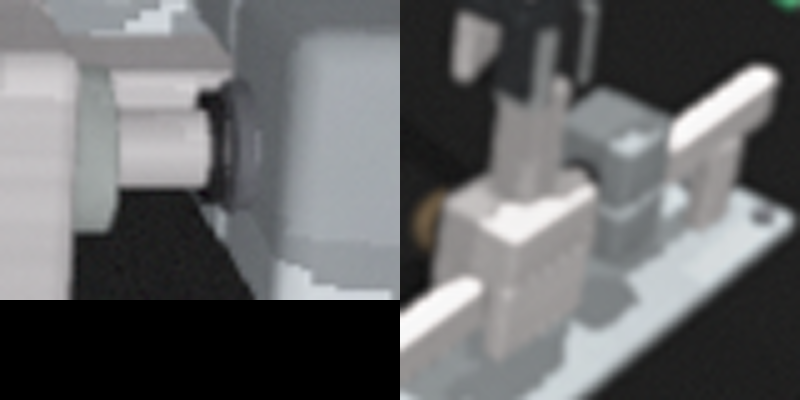

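The ring has just met the housing's bushing: on the left its edge is at x≈222, with no bright stem between. The carrier sits on the bar. I do one check that it hasn't pitched in the grip.

Run:
```python
from h import *
a=cv2.imread("w2_raw.png",0);b=cv2.imread("w5_raw.png",0)
for nm,(x,y,w,h) in{"post dot":(268,255,30,30),"screw":(266,168,35,30),"block R edge":(318,205,16,40),"block L edge":(230,205,16,20),"block -x edge":(250,195,15,14)}.items():
    t=a[y:y+h,x:x+w];S=b[y-10:y+h+10,x-10:x+w+10]
    r=cv2.matchTemplate(S,t,cv2.TM_CCOEFF_NORMED);_,m,_,(i,j)=cv2.minMaxLoc(r);print(nm,round(m,2),i-10,j-10)
s=observe();print(s["time"],s["ft_force"])
```

```text
post dot 1.0 0 0
screw 0.98 -5 0
block R edge 0.82 -5 10
block L edge 0.87 -4 10
block -x edge 1.0 -10 0
13.1833 [  1.42307789 -12.65678443   7.33005195]
```

Block features have shifted about −5 px against the post top, so the carrier has pitched roughly 2–3° in the grip, rear end up. I level it with a small counter-pitch, backing y off slightly so that the pin stays put.

Call:
{"method": "jog_arm", "body": {"increments": [{"travel": [0, -0.0009, 0], "twist": [-0.0056, 0, 0], "hand": 0}, {"travel": [0, -0.0009, 0], "twist": [-0.0056, 0, 0], "hand": 0}, {"travel": [0, -0.0009, 0], "twist": [-0.0056, 0, 0], "hand": 0}, {"travel": [0, 0, 0], "twist": [0, 0, 0], "hand": 0}, {"travel": [0, 0, 0], "twist": [0, 0, 0], "hand": 0}, {"travel": [0, 0, 0], "twist": [0, 0, 0], "hand": 0}]}}

```text
time: 13.68
tcp_pos: [612.1, -45.0, 122.6]
ee_rot: [0.001, -0.038, 0.999, 0.014]
ft_force: [0.9, -11.2, 5.9]
finger_gap: 17.0
finger_force: 60.3
```

```bash
cat > m.py <<'E'
from h import *
s=observe();print(s["time"],s["tcp_pos"],s["ee_rot"],s["ft_force"],s["torque"])
b=get_image("wrist")[:,:,::-1];cv2.imwrite("wl_raw.png",b);sd=get_image("side")[:,:,::-1];cv2.imwrite("sl.png",sd)
g=cv2.cvtColor(b,cv2.COLOR_BGR2GRAY)
for r in(217,220): print(r,g[r,346:366])
up=lambda i:cv2.resize(i,None,fx=4,fy=4,interpolation=cv2.INTER_CUBIC)
a=cv2.imread("w2_raw.png",0)
import os
for f in("w3_raw.png","w4_raw.png","w5_raw.png","wl_raw.png"):
    c=cv2.imread(f,0);o=[]
    for x,y,w,h in((268,255,30,30),(272,166,24,18)):
        r=cv2.matchTemplate(up(c[y-10:y+h+10,x-10:x+w+10]),up(a[y:y+h,x:x+w]),cv2.TM_CCOEFF_NORMED);_,m,_,(i,j)=cv2.minMaxLoc(r);o.append((round(m,2),i/4-10,j/4-10))
    print(f,o)
E
python3 m.py
```

```text
13.6833 [612.14079951 -44.97315011 122.57574293] [ 6.57257489e-04 -3.79253625e-02  9.99175585e-01  1.44701576e-02] [  0.87446293 -11.17705438   5.87425937] [-2.75073069 -0.25690133  0.08349526]
217 [198 198 199 198 189 121  48  45  46 116  84  81 100 104 102 101  97  97
  98  99]
220 [212 212 212 212 211 146  65  57  61  93  72  83 103 104 105 101 100  97
  98  98]
w3_raw.png [(1.0, 0.0, 0.0), (1.0, -4.0, -0.5)]
w4_raw.png [(1.0, 0.0, 0.0), (0.99, -4.25, -0.25)]
w5_raw.png [(1.0, 0.25, 0.0), (0.99, -4.75, -0.5)]
wl_raw.png [(1.0, 0.25, 0.0), (0.99, -5.25, -0.25)]
```

Call:
{"method": "jog_arm", "body": {"increments": [{"travel": [0, 0.0003, 0], "twist": [-0.0056, 0, 0], "hand": 0}, {"travel": [0, 0, 0], "twist": [-0.0056, 0, 0], "hand": 0}, {"travel": [0, 0, 0], "twist": [0, 0, 0], "hand": 0}, {"travel": [0, 0, 0], "twist": [0, 0, 0], "hand": 0}, {"travel": [0, 0, 0], "twist": [0, 0, 0], "hand": 0}]}}

```text
time: 14.2
tcp_pos: [612.1, -45.0, 122.4]
ee_rot: [0.0, -0.038, 0.999, 0.023]
ft_force: [1.3, -13.1, 5.3]
finger_gap: 17.2
finger_force: 60.4
```

```bash
python3 m.py
```

```text
14.2 [612.07521815 -44.95077101 122.4484063 ] [ 2.71027717e-04 -3.79541517e-02  9.99012164e-01  2.31106960e-02] [  1.26260475 -13.11334177   5.32911264] [-2.83250565 -0.3192177   0.07710551]
217 [199 200 200 191 115  46  47  49 125  91  81 101 104 104 101  98  99  99
  99 104]
220 [211 211 212 212 146  61  56  56 124  89  80 103 106 104 102  98  97  99
  99 106]
w3_raw.png [(1.0, 0.0, 0.0), (1.0, -4.0, -0.5)]
w4_raw.png [(1.0, 0.0, 0.0), (0.99, -4.25, -0.25)]
w5_raw.png [(1.0, 0.25, 0.0), (0.99, -4.75, -0.5)]
wl_raw.png [(1.0, 0.25, 0.0), (0.99, -6.25, 0.0)]
```

Call:
{"method": "jog_arm", "body": {"increments": [{"travel": [0, 0, 0], "twist": [-0.005, 0, 0], "hand": 0}, {"travel": [0, 0, 0], "twist": [-0.005, 0, 0], "hand": 0}, {"travel": [0, 0, 0], "twist": [0, 0, 0], "hand": 0}, {"travel": [0, 0, 0], "twist": [0, 0, 0], "hand": 0}, {"travel": [0, 0, 0], "twist": [0, 0, 0], "hand": 0}]}}

```text
time: 14.72
tcp_pos: [612.5, -44.0, 122.9]
ee_rot: [0.001, -0.038, 0.999, 0.032]
ft_force: [2.0, -10.2, 6.6]
finger_gap: 17.1
finger_force: 59.2
```

```bash
python3 m.py
```

```text
14.7167 [612.53300727 -44.01675547 122.86403529] [ 5.67084297e-04 -3.78284459e-02  9.98772095e-01  3.19842130e-02] [  1.95400433 -10.22933593   6.63583113] [-2.21870124 -0.37955855  0.03624733]
217 [207 171  88  47  53  87  99  75  92 106 106 104 100 100  99 100 100 110
 122 134]
220 [203 178 101  48  53  85  96  73  91 104 107 107 102 101 100 100 102 114
 124 138]
w3_raw.png [(1.0, 0.0, 0.0), (1.0, -4.0, -0.5)]
w4_raw.png [(1.0, 0.0, 0.0), (0.99, -4.25, -0.25)]
w5_raw.png [(1.0, 0.25, 0.0), (0.99, -4.75, -0.5)]
wl_raw.png [(1.0, 0.5, -0.75), (0.99, -9.0, -0.75)]
```

```bash
cat > p.py <<'E'
from h import *
from scipy.spatial.transform import Rotation as Ro
# carrier pose in the camera frame from tracked features; w2 state is the reference (carrier level, in hand)
K=calibration("wrist");s=observe()
q=s["ee_rot"];Rt=Ro.from_quat([q[1],q[2],q[3],q[0]]).as_matrix();T=K["camera_from_world"]
Rc=T[:3,:3]@Rt; tc=T[:3,:3]@s["tcp_pos"]+T[:3,3]      # camera from tool (fixed)
print("cam from tool t",tc.round(1),"fx",round(K["fx"],1))
px=lambda P:(lambda v:np.array([K["fx"]*v[0]/v[2]+K["cx"],K["fy"]*v[1]/v[2]+K["cy"]]))(Rc@P+tc)
# tool coords: tool x ~ -carrier x, y ~ carrier y, z down; underside at tool z=74.5 in w2
def tool(c,off): return np.array([-c[0]+off[0],c[1]+off[1],74.5-c[2]])
off=[2.3,0]
obs=np.array([281.6,178.6])
for hs in(10,16,20,25,30,40,45): print(hs,px(tool([-28,0,hs],off)).round(1))
def shift(th,hs):  # pitch carrier by th about tool x through the pads (tool z=-19)
    R=Ro.from_rotvec([np.radians(th),0,0]).as_matrix();p0=np.array([0,0,-19.])
    f=lambda P:px(R@(P-p0)+p0)-px(P)
    return f(tool([0,0,115],off)).round(2),f(tool([-28,0,hs],off)).round(2)
for hs in(16,20,45): print(hs,shift(1,hs),shift(4,hs))
E
python3 p.py
```

```text
cam from tool t [ -0.2  18.1 192. ] fx 338.9
10 [281.5 169.8]
16 [281.5 171.2]
20 [281.5 172.2]
25 [281.4 173.4]
30 [281.4 174.7]
40 [281.4 177.6]
45 [281.4 179.1]
16 (array([ 0.83, -0.  ]), array([-1.91,  0.  ])) (array([ 3.33, -0.05]), array([-7.65,  0.04]))
20 (array([ 0.83, -0.  ]), array([-1.84,  0.  ])) (array([ 3.33, -0.05]), array([-7.37,  0.04]))
45 (array([ 0.83, -0.  ]), array([-1.35,  0.  ])) (array([ 3.33, -0.05]), array([-5.41,  0.03]))
```

```bash
cat > e.py <<'E'
from h import *
from scipy.optimize import minimize
C=calibration("side")
def edges():
    a,b,h=19,28,62;E=[((a,-b,0),(a,-b,h)),((a,b,0),(a,b,h)),((-a,-b,0),(-a,-b,h)),((a,-b,0),(a,b,0)),((a,-b,h),(a,b,h)),((-a,-b,h),(a,-b,h)),((10,-10,66),(10,-10,84)),((10,10,66),(10,10,84)),((-10,-10,66),(-10,-10,84))]
    return [(np.array(p,float),np.array(q,float)) for p,q in E]
def score(v,g,sel):
    th,du,dv=v;t=np.linspace(.12,.88,25)[:,None];tot=0
    for k,(p,q) in enumerate(edges()):
        if k not in sel: continue
        P=p+(q-p)*t;P=P-[0,28,32];y=P[:,1]*np.cos(th)-P[:,2]*np.sin(th);z=P[:,1]*np.sin(th)+P[:,2]*np.cos(th)
        u=proj("side",pose((612-2,-44.5,.078),np.c_[P[:,0],y+28,z+80]),C)+[du,dv]
        d=u[-1]-u[0];n=np.array([-d[1],d[0]])/np.linalg.norm(d)
        s=[cv2.remap(g,(u[:,0]+n[0]*o).astype(np.float32)[None],(u[:,1]+n[1]*o).astype(np.float32)[None],cv2.INTER_CUBIC)[0] for o in(-.7,.7)]
        tot+=abs((s[1]-s[0]).mean())
    return -tot
for f in("side5.png","sl.png"):
    g=cv2.GaussianBlur(cv2.imread(f,0).astype(np.float32),(0,0),.6)
    for sel in(range(9),(0,1,2,6,7,8),(3,4,0,1)):
        best=min((minimize(score,[np.radians(a),x,y],args=(g,sel),method="Nelder-Mead",options=dict(initial_simplex=np.array([[np.radians(a),x,y],[np.radians(a+1.5),x,y],[np.radians(a),x+.7,y],[np.radians(a),x,y+.7]]))) for a in(-3,-1,1) for x in(-1,0,1) for y in(-1,0,1)),key=lambda r:r.fun)
        print(f,list(sel),np.degrees(best.x[0]).round(2),best.x[1:].round(2),round(best.fun,1))
E
python3 e.py
```

```text
side5.png [0, 1, 2, 3, 4, 5, 6, 7, 8] -1.26 [-0.26  1.76] -192.5
side5.png [0, 1, 2, 6, 7, 8] -0.53 [ 0.23 -2.17] -145.0
side5.png [3, 4, 0, 1] -3.94 [-0.25  2.55] -72.0
sl.png [0, 1, 2, 3, 4, 5, 6, 7, 8] -2.45 [ 0.52 -1.99] -184.2
sl.png [0, 1, 2, 6, 7, 8] 0.95 [ 0.66 -2.52] -140.4
sl.png [3, 4, 0, 1] -0.06 [0.6  1.98] -66.7
```

Call:
{"method": "jog_arm", "body": {"increments": [{"travel": [0, 0, 0], "twist": [0, 0, 0], "hand": 0}, {"travel": [0, 0, 0], "twist": [0, 0, 0], "hand": 0}, {"travel": [0, 0, 0], "twist": [0, 0, 0], "hand": 0}, {"travel": [0, 0, 0], "twist": [0, 0, 0], "hand": 0}, {"travel": [0, 0, 0], "twist": [0, 0, 0], "hand": 0}, {"travel": [0, 0, 0], "twist": [0, 0, 0], "hand": 0}, {"travel": [0, 0, 0], "twist": [0, 0, 0], "hand": 0}, {"travel": [0, 0, 0], "twist": [0, 0, 0], "hand": 0}]}}

```text
time: 15.48
tcp_pos: [612.5, -44.0, 122.9]
ee_rot: [0.001, -0.038, 0.999, 0.032]
ft_force: [2.2, -10.6, 6.9]
finger_gap: 17.2
finger_force: 59.2
```

```bash
python3 m.py | grep -v w[345]
```

```text
15.4833 [612.53820099 -44.02203417 122.85538376] [ 5.65617254e-04 -3.78755050e-02  9.98772026e-01  3.19306353e-02] [  2.21226767 -10.62722704   6.85491592] [-2.2381186  -0.40205073  0.03275939]
217 [208 172  90  47  53  88 101  76  97 106 105 104 102  99  99  99 100 110
 120 135]
220 [202 162  84  48  52  85  96  73  90 107 107 106 103 100 100 101 105 113
 124 137]
wl_raw.png [(1.0, 0.5, -0.75), (0.99, -9.0, -0.75)]
```

```bash
python3 -c "
from bench import job_done;print(job_done())"
```

```text
the job is handed in; nothing more can be done
None
```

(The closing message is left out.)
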